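# Test the door safety edge with a fingertip

## Robot

A 6-joint arm with a two-finger parallel gripper is mounted at the origin on a cart in front of the work surface, level with it; the furniture and walls round the work are solid. World frame = base frame: x ahead of the robot, y to its left, z up, the work surface at z = 0. Lengths are in mm, angles in rad, forces in N, time in s.
With the tool pointing down it reaches from about 325 to 900 mm from the base axis. Payload 3.5 kg.
Tool frame: the origin (TCP) lies midway between the tips of the shut fingers; the grasp point (between the pads) lies 19 mm behind it; z points along the fingers, y is the direction in which the jaws open and shut (so a half turn about z gives the same grasp; the last joint's range is limited). The gripper opens to 85 mm and grips with 20 to 120 N. Pads are 22 mm wide; open, the fingers measure 114 mm over their backs; the gripper's body (76 mm by 85 mm) begins 54 mm behind the grasp point. The pads swing forward as they close: fully open they stand 13 mm farther back than shut.
Start: joints at [-1.376, 0.276, -0.026, 1.268, 0, 1.467], TCP at [183.374, -597.491, 231.313] pointing down, gripper open.
Joint ranges: [-3.12, 3.12], [-0.85, 1.88], [-1.08, 1.24], [-1.95, 2.15], [-1.57, 1.53], [-3.14, 3.14]. Speed limits (rad/s): [2.57, 2.57, 3.14, 3.14, 3.14, 3.14].

## Interface

Orientations are given as a unit quaternion [x, y, z, w].
In Python, from bench import bot gives the robot as it stands.
- The arm moves only by the tool apply_moves, never from a script. Its argument "moves" is a list of rows, each an object with "dp": the shift along the tool's x, y, z in mm, a list of three; "rot": the turn, a rotation vector about the tool's x, y, z in degrees, a list of three; "hand": the opening, from 0 (shut) to 1 (fully open). In form: [{"dp": [dx, dy, dz], "rot": [wx, wy, wz], "hand": hand}, ...]. A call has 1 to 5 rows; each row is the pose to reach, as a shift and turn from the pose commanded when the call began, along the tool's axes at that moment; what a row does not reach only later rows make up. A row lasts 1/8 s, in which the tool goes at most 62.5 mm and 10.7 degrees, less where a joint would pass 70% of its speed; a pose out of reach is approached as far as the arm can. A call with a gripper value outside its range is refused whole. The fingers move at their own pace and stop on an object; the grip force is fixed at half the most. Time passes only in rows, so rows that repeat a pose let the fingers close. It gives the time, the measured TCP pose, the force and the opening at its end, in the units of the state.
- bot.state(): the state, without advancing time (a new reading comes with each control period).
- bot.camera(name): name is "scene" or "top"; returns a dict with "img" (400x640x3 uint8, blue, green, red), "range_z" (400x640 float32, mm along the optical axis (not along the pixel's ray), 0 where there is no reading), "fx", "fy", "cx", "cy" (pixels), "pose" (4x4, takes a point from camera to world coordinates). Camera axes: x right, y down, z forward; pixel columns grow to the right and rows downward; lengths in mm; the calibration is good to about 2 mm. A picture is of the moment at which its call begins.
- bot.hand_in(): hands the job in, once; it reports no verdict.
The state is a dict: "time": time; "q": joint angles; "qd": joint speeds; "tau": joint torques, N m; "ee_pos": TCP position; "orientation": TCP orientation; "wrist_force": force on the tool from outside, world axes, zero at the start; "moment": the same for the moment, N m; "gripper_width": opening from 0.0 (shut) to 1.0 (fully open).
Only numpy, scipy, OpenCV 4.12 (cv2) and the standard library are available. Lean on these libraries where they do the work, as an engineer would, in place of code of your own. Each camera call takes 0.05 s, during which the arm holds its last target. There are 200 camera calls.

## Task

Test the sprung safety edge that lies on the bench: with the fingers closed, run the fingertips along its top from the green end to the red end, pushing in each of the five pads in turn by about half its travel, and none of them fully. Finish while holding the last pad, the one beside the red cap, about half-way in, with the other four out again. Do not lift or shift the safety edge, and leave everything else on the bench as it lies.

Things in the scene. Friction and masses are not known exactly. Their poses are not given: they have to be found in the camera images.
- safety_edge: the sprung safety edge (the sensing rail of an automatic door), loose on the bench on rubber feet, about 2.5 kg: a straight aluminium channel with a 12 mm thick green end cap at its -x end and a red one at its +x end, 244 mm long along its x axis (a black stub, 8 mm more, on the green cap), 44 mm wide along y, channel and caps up to 42 mm high. Five sprung pads stand in a row along its top. Origin at the centre of its underside, z up. It lies at any yaw
- pad_1_top (a point): centre of the top of pad 1 (counted from the green end, next to the green cap): yellow, 43 mm long and 27 mm wide, pads 44 mm apart centre to centre on the edge's centre line; top 58 mm above the bench when out, a 9 mm flat in the middle, its shoulders sloping down 8 mm towards the neighbours so that a fingertip can slide from pad to pad. Moves with the pad; axes as the edge's
- pad_1 (a joint): how far pad 1 is pushed straight down, in m: 0 out, 0.012 fully in. The spring takes 0.3 N to start, 1.4 N half-way, 2.4 N fully in, and lifts the pad again when let go
- pad_2_top (a point): centre of the top of pad 2 (counted from the green end): black, 43 mm long and 27 mm wide, pads 44 mm apart centre to centre on the edge's centre line; top 58 mm above the bench when out, a 9 mm flat in the middle, its shoulders sloping down 8 mm towards the neighbours so that a fingertip can slide from pad to pad. Moves with the pad; axes as the edge's
- pad_2 (a joint): how far pad 2 is pushed straight down, in m: 0 out, 0.012 fully in. The spring takes 0.3 N to start, 1.4 N half-way, 2.4 N fully in, and lifts the pad again when let go
- pad_3_top (a point): centre of the top of pad 3 (counted from the green end): yellow, 43 mm long and 27 mm wide, pads 44 mm apart centre to centre on the edge's centre line; top 58 mm above the bench when out, a 9 mm flat in the middle, its shoulders sloping down 8 mm towards the neighbours so that a fingertip can slide from pad to pad. Moves with the pad; axes as the edge's
- pad_3 (a joint): how far pad 3 is pushed straight down, in m: 0 out, 0.012 fully in. The spring takes 0.3 N to start, 1.4 N half-way, 2.4 N fully in, and lifts the pad again when let go
- pad_4_top (a point): centre of the top of pad 4 (counted from the green end): black, 43 mm long and 27 mm wide, pads 44 mm apart centre to centre on the edge's centre line; top 58 mm above the bench when out, a 9 mm flat in the middle, its shoulders sloping down 8 mm towards the neighbours so that a fingertip can slide from pad to pad. Moves with the pad; axes as the edge's
- pad_4 (a joint): how far pad 4 is pushed straight down, in m: 0 out, 0.012 fully in. The spring takes 0.3 N to start, 1.4 N half-way, 2.4 N fully in, and lifts the pad again when let go
- pad_5_top (a point): centre of the top of pad 5 (counted from the green end, next to the red cap): yellow, 43 mm long and 27 mm wide, pads 44 mm apart centre to centre on the edge's centre line; top 58 mm above the bench when out, a 9 mm flat in the middle, its shoulders sloping down 8 mm towards the neighbours so that a fingertip can slide from pad to pad. Moves with the pad; axes as the edge's
- pad_5 (a joint): how far pad 5 is pushed straight down, in m: 0 out, 0.012 fully in. The spring takes 0.3 N to start, 1.4 N half-way, 2.4 N fully in, and lifts the pad again when let go
- marker_dark: bystander: black marker pen, 130 mm long, 18 mm thick, lying beside the edge; origin at the centre of its underside
- tape_roll: bystander: beige tape roll, 66 mm across, 20 mm high, lying flat beside the edge; origin at the centre of its underside
- lock_cylinder: bystander: silver-coloured door lock cylinder, 33 x 62 x 17 mm, lying beside the edge; origin at the centre of its underside
- padlock: bystander: brass padlock lying flat, 68 x 42 x 16 mm; origin at the centre of its underside
- screwdriver: bystander: red-handled screwdriver, 193 mm long, 30 mm thick, lying well to the right; origin at the centre of its underside
- tin: bystander: round red tin, 66 mm across, 36 mm high; origin at the centre of its underside
- small_carton: bystander: blue-grey carton, 133 x 71 x 58 mm, behind the edge; origin at the centre of its underside
- jar: bystander: clear jar with red lid, 65 mm across, 99 mm high; origin at the centre of its underside

How it is judged (in metres and radians):
On the way, in this order (a step that is already met when the one before it is completed fails the run):
1. a fingertip pushes pad 1 (from the green end) in by more than 2 mm, the next one still out (value of joint pad_1 above 0.002 m and contact force between the fingers and safety_edge above 0.2 N and not (value of joint pad_2 above 0.002 m)), for 0.05 s.
2. a fingertip pushes pad 2 (from the green end) in by more than 2 mm, the next one still out (value of joint pad_2 above 0.002 m and contact force between the fingers and safety_edge above 0.2 N and not (value of joint pad_3 above 0.002 m)), for 0.05 s.
3. a fingertip pushes pad 3 (from the green end) in by more than 2 mm, the next one still out (value of joint pad_3 above 0.002 m and contact force between the fingers and safety_edge above 0.2 N and not (value of joint pad_4 above 0.002 m)), for 0.05 s.
4. a fingertip pushes pad 4 (from the green end) in by more than 2 mm, the next one still out (value of joint pad_4 above 0.002 m and contact force between the fingers and safety_edge above 0.2 N and not (value of joint pad_5 above 0.002 m)), for 0.05 s.
5. a fingertip pushes pad 5 (from the green end) in by more than 2 mm (value of joint pad_5 above 0.002 m and contact force between the fingers and safety_edge above 0.2 N), for 0.05 s.
At the end, for the whole second after the job is handed in: The fingers hold pad 5, beside the red cap, 2 to 11 mm in (travel 12 mm), the other four pads are out (under 2 mm), the safety edge lies flat, still and within 20 mm of where it was, and no bystander has moved 15 mm (all of step 5 and value of joint pad_5 below 0.011 m and value of joint each of pad_1, pad_2, pad_3, pad_4 below 0.002 m and distance of safety_edge from where it was at the start of the episode below 0.02 m and angle between safety_edge's own z axis and vertical below 0.05 rad and linear speed of safety_edge below 0.02 m/s and distance of each of marker_dark, tape_roll, lock_cylinder, padlock, jar, screwdriver, tin, small_carton from where it was at the start of the episode below 0.015 m); the arm keeps its last pose, push and grip.
It fails at once if a pad is pushed fully in (over 11.3 mm of 12) (value of joint any of pad_1, pad_2, pad_3, pad_4, pad_5 above 0.0113 m).
It fails at once if the safety edge is lifted, tipped or shifted by more than 25 mm (height (world z) of safety_edge above 0.01 m or angle between safety_edge's own z axis and vertical above 0.15 rad or distance of safety_edge from where it was at the start of the episode above 0.025 m).
It fails at once if a bystander is shifted or lifted by more than 20 mm (distance of any of marker_dark, tape_roll, lock_cylinder, padlock, jar, screwdriver, tin, small_carton from where it was at the start of the episode above 0.02 m).
It also fails if it takes over 35 s, if anything falls off the work surface, if the arm or the gripper's body presses on something with over 40 N, if the wrist force passes 120 N, or if a joint passes its speed limit or range.

## Working session

There is one attempt and no reset: what is moved stays moved. The work goes in short steps, Python scripts to look and compute and a tool call to move; the robot and the scene stay as the last step left them, time stands still between calls to the robot, and variables do not carry over. Pictures are saved under pics/ and viewed, about 8 in all and at most 12, crops included, and the job is handed in when it is done.

Besides the shell and the picture viewer there is one more tool, called after "Emit:" as name([rows], argument=value, ...), one row to a line, values as JSON. apply_moves: Moves the arm, as the interface text tells. Its arguments: {"type":"object","properties":{"moves":{"type":"array"}},"required":["moves"]}

```bash
mkdir -p pics; cat > h.py <<'E'
import numpy as np, cv2
from bench import bot
def pts(c):
    z=c["range_z"]; v,u=np.mgrid[:400,:640]
    P=np.stack([(u-c["cx"])/c["fx"]*z,(v-c["cy"])/c["fy"]*z,z,np.ones_like(z)],-1)
    W=(P@np.array(c["pose"]).T)[...,:3]; W[z==0]=np.nan
    return W
E
python3 - <<'E'
from h import *
for n in("scene","top"):
    c=bot.camera(n); cv2.imwrite(f"pics/{n}0.png",c["img"]); np.savez(f"{n}0.npz",W=pts(c),img=c["img"],pose=c["pose"],k=[c["fx"],c["fy"],c["cx"],c["cy"]])
    print(n,np.round(c["pose"],2).tolist(),c["fx"])
print(bot.state())
E
```

```text
scene [[-0.49, -0.6, 0.63, -112.29], [-0.87, 0.35, -0.35, 501.29], [-0.01, -0.72, -0.69, 849.57], [0.0, 0.0, 0.0, 1.0]] 505.5140195881447
top [[-0.03, -1.0, 0.03, 547.29], [-1.0, 0.03, -0.01, 126.7], [0.01, -0.03, -1.0, 1062.34], [0.0, 0.0, 0.0, 1.0]] 448.1041226173769
{'time': 0.1, 'q': array([-1.37642548e+00,  2.77074294e-01, -2.77768634e-02,  1.26799986e+00,
       -1.49912494e-05,  1.46738712e+00]), 'qd': array([ 0.000838  , -0.00049381,  0.00197638, -0.00094049,  0.00157421,
        0.00101325]), 'tau': array([-2.33645039e-05, -4.46710217e+01,  2.96128106e+01,  8.49933800e-03,
       -7.53592712e-05,  2.38319764e-06]), 'ee_pos': array([ 183.2146531 , -596.78699597,  230.24513599]), 'orientation': array([ 9.88935817e-01,  1.48340465e-01, -5.41962777e-05, -1.02594232e-03]), 'wrist_force': array([ 0.89204006,  0.13906513, -0.55202361]), 'moment': array([0.01973399, 0.04444942, 0.00488159]), 'gripper_width': 0.9979553993867148}
```

View pics/top0.png

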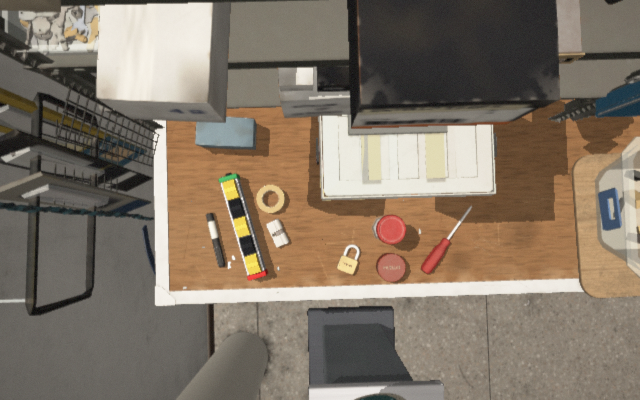

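View pics/scene0.png

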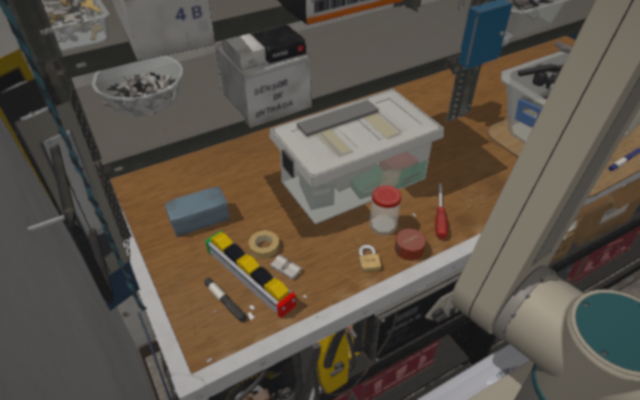

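The top view shows the edge from its green cap (230,178) to its red cap (257,275), with the tape roll (270,198) and lock cylinder (278,233) to its right and the marker (216,240) to its left. The scene view agrees: green at (212,241), red at (287,303).

```bash
python3 - <<'E'
from h import *
from scipy.spatial.transform import Rotation as R
def ray(d,uv,z):
    k=d["k"];T=d["pose"];r=T[:3,:3]@np.array([(uv[0]-k[2])/k[0],(uv[1]-k[3])/k[1],1]);o=T[:3,3]
    return o+r*(z-o[2])/r[2]
for n,box in(("top",(210,165,275,285)),("scene",(195,225,305,320))):
    d=np.load(n+"0.npz"); W=d["W"]; hsv=cv2.cvtColor(d["img"],cv2.COLOR_BGR2HSV)
    roi=np.zeros((400,640),np.uint8); roi[box[1]:box[3],box[0]:box[2]]=255
    for nm,lo,hi in(("yel",(20,120,90),(33,255,255)),("grn",(45,100,40),(85,255,255)),("red",(0,190,100),(6,255,255))):
        m=cv2.inRange(hsv,lo,hi)&roi
        N,L,S,C=cv2.connectedComponentsWithStats(m)
        for i in range(1,N):
            if S[i,4]<25: continue
            w=W[L==i]; w=w[~np.isnan(w[:,0])]
            zt=np.percentile(w[:,2],90); t=w[w[:,2]>zt-6]
            print(n,nm,S[i,4],C[i].round(1),"ray@",ray(d,C[i],55 if nm=="yel" else 42).round(1),"depth med",np.median(t,0).round(1),"p90z",zt.round(1))
d=np.load("top0.npz");W=d["W"]
# tallest things near the edge
m=(W[...,0]>250)&(W[...,0]<750)&(W[...,1]>200)&(W[...,1]<480)&(W[...,2]>70)
print("tall",m.sum(), W[m].max(0) if m.any() else "")
s=bot.state();print(R.from_quat(s["orientation"]).as_matrix().round(3).tolist())
E
```

```text
top yel 247 [230.6 189.5] ray@ [617.5 318.   55. ] depth med [618.6 319.2  55.1] p90z 57.3
top yel 246 [241.3 226.1] ray@ [534.7 295.9  55. ] depth med [534.7 296.7  54.7] p90z 57.5
top yel 243 [252.5 263.5] ray@ [450.5 273.   55. ] depth med [449.4 274.1  54.4] p90z 57.0
top grn 91 [228.5 177.3] ray@ [646.4 324.6  42. ] depth med [646.7 326.2  40.1] p90z 42.7
scene yel 289 [220.6 240.1] ray@ [615.1 325.3  55. ] depth med [614.2 322.9  56.6] p90z 58.9
scene yel 303 [247.6 263.1] ray@ [529.  301.5  55. ] depth med [530.6 299.8  56.5] p90z 58.7
scene yel 354 [276.3 288.2] ray@ [444.  278.9  55. ] depth med [446.3 277.1  56.6] p90z 58.7
scene grn 30 [207.6 242.9] ray@ [633.4 349.8  42. ] depth med [640.2 346.9  42.1] p90z 43.4
scene red 231 [286.1 304.5] ray@ [409.2 275.9  42. ] depth med [418.8 272.   41.7] p90z 43.2
tall 9657 [749.99352109 407.69995444 680.02538879]
[[0.956, 0.293, -0.0], [0.293, -0.956, 0.002], [0.0, -0.002, -1.0]]
```

```bash
cat >> h.py <<'E'
from scipy.spatial.transform import Rotation as R
def go(x,y,z,yaw):
    s=bot.state(); r=R.from_quat(s["orientation"]); d=np.array([x,y,z])-s["ee_pos"]
    T=R.from_matrix([[np.cos(yaw),np.sin(yaw),0],[np.sin(yaw),-np.cos(yaw),0],[0,0,-1]])
    print("t",s["time"],"pos",s["ee_pos"].round(1),"q",s["q"].round(2),"F",s["wrist_force"].round(2),"w",round(s["gripper_width"],2))
    print("dp",(r.inv().apply(d)).round(1),"rot",np.degrees((r.inv()*T).as_rotvec()).round(1))
E
python3 - <<'E'
from h import *
W=np.load("top0.npz")["W"]
for x0 in range(300,900,100):
  print(x0,[ (int(np.nanmax(W[...,2][m])) if (m:=(W[...,0]>=x0)&(W[...,0]<x0+100)&(W[...,1]>=y0)&(W[...,1]<y0+100)).any() else None) for y0 in range(-500,500,100)])
go(400,-150,250,np.radians(-100)); go(616.5,320.5,150,np.radians(-165))
E
```

```text
300 [17, 5, 6, 6, 35, 6, 4, 7, 5, 10]
400 [186, 5, 5, 30, 102, 19, 16, 60, 53, 5]
500 [184, 4, 163, 165, 166, 164, 163, 59, 60, 5]
600 [183, 6, 167, 582, 582, 582, 165, 551, 552, 450]
700 [316, 455, 481, 582, 582, 582, 624, 627, 680, 668]
800 [252, 457, 478, None, None, 527, 455, 549, 549, 524]
t 0.1 pos [ 183.2 -596.8  230.2] q [-1.38  0.28 -0.03  1.27 -0.    1.47] F [ 0.89  0.14 -0.55] w 1.0
dp [ 338.3 -363.6  -18.9] rot [-1.000e-01  1.000e-01  1.171e+02]
t 0.1 pos [ 183.2 -596.8  230.2] q [-1.38  0.28 -0.03  1.27 -0.    1.47] F [ 0.89  0.14 -0.55] w 1.0
dp [ 683.3 -749.6   81.9] rot [   0.    -0.2 -177.9]
```

Emit:
apply_moves([
  {"dp":[0,0,-50],"rot":[0,0,-10],"hand":0},
  {"dp":[0,0,-50],"rot":[0,0,-20],"hand":0},
])

```text
time: 0.35
ee_pos: [183.8, -599.6, 285.3]
orientation: [0.947, 0.321, -0.0, 0.003]
wrist_force: [0.5, -0.3, 0.3]
gripper_width: 0.607
```

```bash
python3 - <<'E'
from h import *
go(400,-150,280,np.radians(90)); go(400,0,280,np.radians(165))
E
```

```text
t 0.35 pos [ 183.8 -599.6  285.3] q [-1.38  0.25  0.06  1.37  0.    1.11] F [ 0.46 -0.29  0.35] w 0.61
dp [ 444.8 -225.9    2.6] rot [  0.2   0.3 -52.6]
t 0.35 pos [ 183.8 -599.6  285.3] q [-1.38  0.25  0.06  1.37  0.    1.11] F [ 0.46 -0.29  0.35] w 0.61
dp [ 535.9 -345.1    1.6] rot [   0.     0.5 -127.6]
```

Emit:
apply_moves([
  {"dp":[89,-45,0],"rot":[0,0,-10],"hand":0},
  {"dp":[89,-45,0],"rot":[0,0,-20],"hand":0},
  {"dp":[178,-90,0],"rot":[0,0,-30],"hand":0},
  {"dp":[267,-135,0],"rot":[0,0,-40],"hand":0},
  {"dp":[356,-181,0],"rot":[0,0,-50],"hand":0},
])

```text
time: 0.98
ee_pos: [309.9, -337.4, 280.9]
orientation: [0.723, 0.691, 0.0, -0.0]
wrist_force: [1.2, -1.7, 0.7]
gripper_width: 0.0
```

```bash
python3 - <<'E'
from h import *
go(400,0,280,np.radians(150)); go(616.5,320.5,150,np.radians(-165))
E
```

```text
t 0.975 pos [ 309.9 -337.4  280.9] q [-0.97 -0.05 -0.29  1.33  0.    0.65] F [ 1.23 -1.67  0.67] w 0.0
dp [341.3  74.4   1.1] rot [  0.   -0.  -62.7]
t 0.975 pos [ 309.9 -337.4  280.9] q [-0.97 -0.05 -0.29  1.33  0.    0.65] F [ 1.23 -1.67  0.67] w 0.0
dp [671.4 275.9 131.2] rot [   0.    -0.  -107.7]
```

Emit:
apply_moves([
  {"dp":[68,15,0],"rot":[0,0,-10],"hand":0},
  {"dp":[136,30,0],"rot":[0,0,-20],"hand":0},
  {"dp":[205,45,0],"rot":[0,0,-30],"hand":0},
  {"dp":[273,60,0],"rot":[0,0,-40],"hand":0},
  {"dp":[341,74,0],"rot":[0,0,-50],"hand":0},
])

```text
time: 1.6
ee_pos: [391.5, -35.9, 281.2]
orientation: [0.364, 0.932, 0.0, 0.0]
wrist_force: [1.4, 0.2, -0.9]
gripper_width: 0.001
```

```bash
python3 - <<'E'
from h import *
go(500,200,260,np.radians(-165)); go(616.5,320.5,150,np.radians(-165))
E
```

```text
t 1.6 pos [391.5 -35.9 281.2] q [-0.26 -0.17 -0.4   1.35 -0.    0.49] F [ 1.39  0.16 -0.91] w 0.0
dp [ 80.  247.   21.2] rot [ -0.    0.  -57.6]
t 1.6 pos [391.5 -35.9 281.2] q [-0.26 -0.17 -0.4   1.35 -0.    0.49] F [ 1.39  0.16 -0.91] w 0.0
dp [ 76.  414.6 131.2] rot [ -0.    0.  -57.6]
```

Emit:
apply_moves([
  {"dp":[20,60,0],"rot":[0,0,-10],"hand":0},
  {"dp":[40,120,0],"rot":[0,0,-20],"hand":0},
  {"dp":[60,180,0],"rot":[0,0,-30],"hand":0},
  {"dp":[80,240,0],"rot":[0,0,-40],"hand":0},
  {"dp":[80,290,20],"rot":[0,0,-50],"hand":0},
])

```text
time: 2.22
ee_pos: [531.7, 231.9, 262.5]
orientation: [-0.066, 0.998, 0.0, 0.002]
wrist_force: [0.1, -0.1, 1.3]
gripper_width: -0.001
```

```bash
python3 - <<'E'
from h import *
go(616.5,320.5,150,np.radians(-165))
E
```

```text
t 2.225 pos [531.7 231.9 262.5] q [ 0.3   0.18 -0.08  1.31  0.    0.17] F [ 0.15 -0.11  1.3 ] w -0.0
dp [-95.3  76.6 112.9] rot [ 0.   0.2 -7.5]
```

Emit:
apply_moves([
  {"dp":[-40,30,40],"rot":[0,0,-7],"hand":0},
  {"dp":[-80,60,80],"rot":[0,0,-7],"hand":0},
  {"dp":[-95,77,113],"rot":[0,0,-7],"hand":0},
  {"dp":[-95,77,113],"rot":[0,0,-7],"hand":0},
  {"dp":[-95,77,113],"rot":[0,0,-7],"hand":0},
])

```text
time: 2.85
ee_pos: [615.1, 316.5, 148.8]
orientation: [-0.122, 0.992, -0.0, -0.0]
wrist_force: [0.7, 0.3, 1.0]
gripper_width: 0.001
```

```bash
python3 - <<'E'
from h import *
go(616.5,320.5,75,np.radians(-165))
c=bot.camera("top"); cv2.imwrite("pics/a.png",cv2.resize(c["img"][140:310,170:340],None,fx=3.4,fy=3.4))
E
```

```text
t 2.85 pos [615.1 316.5 148.8] q [ 0.38  0.44  0.03  1.16 -0.    0.14] F [0.73 0.28 1.03] w 0.0
dp [-2.4  3.5 73.8] rot [-0.  -0.  -0.9]
```

View pics/a.png

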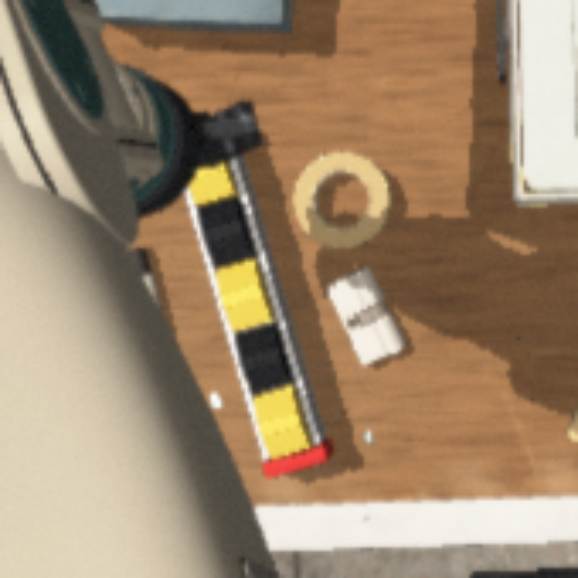

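The crop shows the gripper over the green end, with the edge and its neighbours undisturbed. I'm descending.

Emit:
apply_moves([
  {"dp":[-2.5,3.5,40],"rot":[0,0,-1],"hand":0},
  {"dp":[-2.5,3.5,74],"rot":[0,0,-1],"hand":0},
  {"dp":[-2.5,3.5,81],"rot":[0,0,-1],"hand":0},
  {"dp":[-2.5,3.5,81],"rot":[0,0,-1],"hand":0},
  {"dp":[-2.5,3.5,81],"rot":[0,0,-1],"hand":0},
])

```text
time: 3.52
ee_pos: [618.6, 321.4, 70.0]
orientation: [-0.131, 0.991, 0.001, 0.002]
wrist_force: [-0.2, -0.7, -0.6]
gripper_width: 0.0
```

```bash
python3 - <<'E'
from h import *
go(616.5,320.5,52,np.radians(-165))
for n in("scene",):
    c=bot.camera(n); cv2.imwrite("pics/b.png",cv2.resize(c["img"][180:330,150:340],None,fx=4,fy=4))
E
```

```text
t 3.525 pos [618.6 321.4  70. ] q [ 0.39  0.51 -0.04  1.01 -0.    0.12] F [-0.24 -0.69 -0.58] w 0.0
dp [ 2.4 -0.4 18. ] rot [0.  0.2 0. ]
```

View pics/b.png

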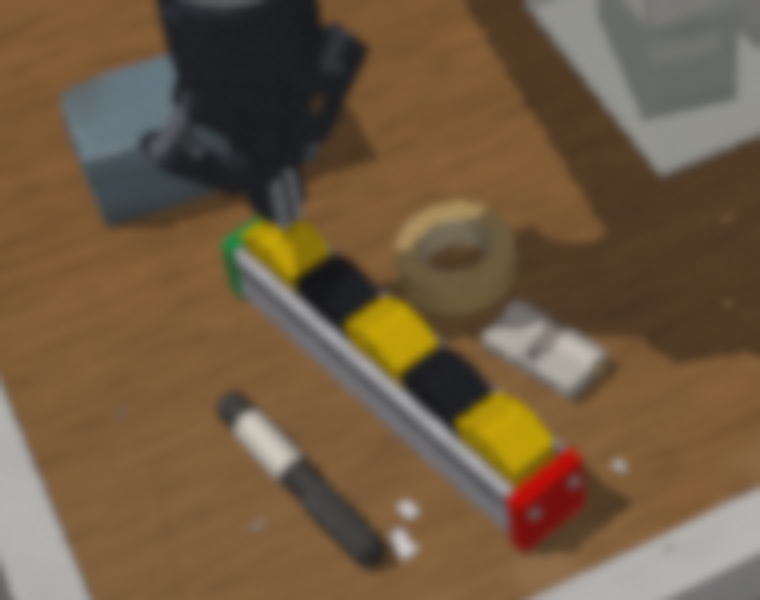

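Fingertips are right over the middle of pad 1, with about 12 mm to go. I'm pressing in.

Emit:
apply_moves([
  {"dp":[2,0,6],"rot":[0,0,0],"hand":0},
  {"dp":[2,0,11],"rot":[0,0,0],"hand":0},
  {"dp":[2,0,15],"rot":[0,0,0],"hand":0},
  {"dp":[2,0,17],"rot":[0,0,0],"hand":0},
  {"dp":[2,0,17],"rot":[0,0,0],"hand":0},
])

```text
time: 4.2
ee_pos: [615.0, 320.5, 50.2]
orientation: [-0.131, 0.991, 0.0, -0.0]
wrist_force: [-1.0, 0.1, 2.0]
gripper_width: 0.0
```

```bash
python3 - <<'E'
from h import *
go(616.5,320.5,52,np.radians(-165))
F=[];Z=[]
for i in range(6):
    c=bot.camera("scene"); s=bot.state(); F.append(s["wrist_force"]); Z.append(s["ee_pos"])
print(np.mean(F,0).round(2),np.mean(Z,0).round(1),np.std(Z,0).round(1))
cv2.imwrite("pics/c.png",cv2.resize(c["img"][200:330,190:320],None,fx=4.5,fy=4.5))
go(574.5,309.2,52,np.radians(-165))
E
```

```text
t 4.2 pos [615.  320.5  50.2] q [ 0.39  0.53 -0.06  0.98  0.    0.12] F [-1.01  0.11  2.05] w 0.0
dp [-1.5 -0.4 -1.8] rot [ 0.  -0.   0.1]
[-0.31  0.27  1.84] [615.  320.5  50.4] [0. 0. 0.]
t 4.5 pos [615.  320.5  50.4] q [ 0.39  0.53 -0.06  0.98  0.    0.12] F [-0.78  0.    1.46] w 0.0
dp [42.  -0.4 -1.6] rot [ 0.  -0.   0.1]
```

View pics/c.png

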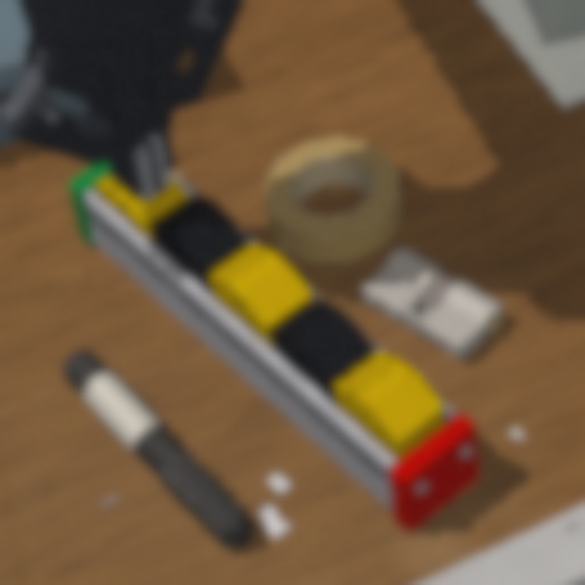

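Pad 1 is about 7.5 mm in at 1.8 N, as the spring data predicts. I'll raise 1.5 mm and slide to pad 2.

Emit:
apply_moves([
  {"dp":[10,0,-1.5],"rot":[0,0,0],"hand":0},
  {"dp":[22,0,-1.5],"rot":[0,0,0],"hand":0},
  {"dp":[33,0,-1.5],"rot":[0,0,0],"hand":0},
  {"dp":[42,0,-1.5],"rot":[0,0,0],"hand":0},
  {"dp":[42,0,-1.5],"rot":[0,0,0],"hand":0},
])

```text
time: 5.12
ee_pos: [572.6, 309.1, 51.5]
orientation: [-0.131, 0.991, -0.0, -0.001]
wrist_force: [-2.0, -1.4, 1.6]
gripper_width: -0.001
```

```bash
cat >> h.py <<'E'
def chk(x,y,tag=None):
    F=[]
    for i in range(5):
        c=bot.camera("scene"); s=bot.state(); F.append(s["wrist_force"])
    print("Fmean",np.mean(F,0).round(2)); go(x,y,52,np.radians(-165))
    if tag: cv2.imwrite(f"pics/{tag}.png",cv2.resize(c["img"][200:330,190:320],None,fx=4.5,fy=4.5))
E
python3 - <<'E'
from h import *
chk(532.5,298,"d")
E
```

```text
Fmean [-0.44 -0.39  1.23]
t 5.375 pos [574.3 309.5  51.5] q [ 0.4   0.46 -0.17  0.95  0.    0.13] F [-1.61  0.48  1.98] w 0.0
dp [43.3 -0.2 -0.4] rot [-0.  -0.   0.1]
```

View pics/d.png

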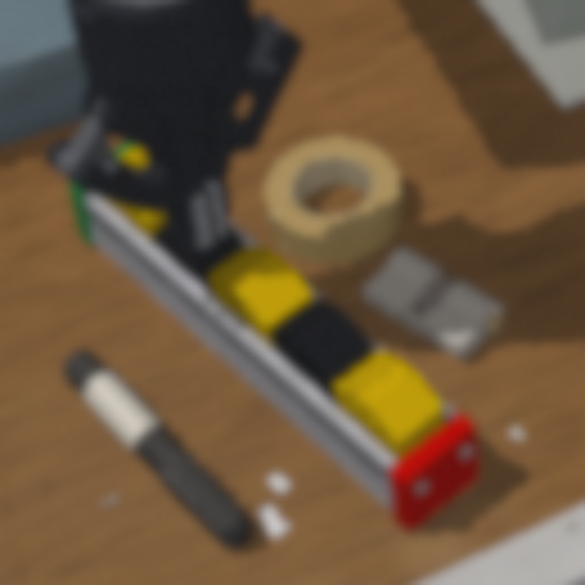

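Tips are centred on pad 2, which is about 6.5 mm in, and the edge has not moved. On to pads 3, 4 and 5 the same way.

Emit:
apply_moves([
  {"dp":[11,0,0],"rot":[0,0,0],"hand":0},
  {"dp":[22,0,0],"rot":[0,0,0],"hand":0},
  {"dp":[33,0,0],"rot":[0,0,0],"hand":0},
  {"dp":[43.5,0,0],"rot":[0,0,0],"hand":0},
  {"dp":[43.5,0,0],"rot":[0,0,0],"hand":0},
])

```text
time: 6.0
ee_pos: [530.3, 297.7, 51.5]
orientation: [-0.131, 0.991, -0.0, -0.001]
wrist_force: [-0.1, -0.8, 1.6]
gripper_width: -0.0
```

```bash
python3 - <<'E'
from h import *
chk(490.2,286.7)
E
```

```text
Fmean [-0.94 -0.05  1.27]
t 6.25 pos [532.3 298.2  51.6] q [ 0.4   0.4  -0.27  0.91  0.    0.14] F [-0.83 -0.17  1.64] w -0.0
dp [43.6 -0.1 -0.4] rot [-0.  -0.   0.1]
```

Emit:
apply_moves([
  {"dp":[11,0,0],"rot":[0,0,0],"hand":0},
  {"dp":[22,0,0],"rot":[0,0,0],"hand":0},
  {"dp":[33,0,0],"rot":[0,0,0],"hand":0},
  {"dp":[43.5,0,0],"rot":[0,0,0],"hand":0},
  {"dp":[43.5,0,0],"rot":[0,0,0],"hand":0},
])

```text
time: 6.88
ee_pos: [488.3, 286.3, 51.5]
orientation: [-0.131, 0.991, -0.0, -0.001]
wrist_force: [-0.6, -1.0, 0.8]
gripper_width: 0.005
```

```bash
python3 - <<'E'
from h import *
chk(448,275.5)
E
```

```text
Fmean [-1.11  0.    1.35]
t 7.125 pos [490.3 286.9  51.6] q [ 0.42  0.33 -0.36  0.88  0.    0.15] F [-0.41  0.47  0.74] w -0.0
dp [43.8  0.  -0.4] rot [-0.  -0.   0.1]
```

Emit:
apply_moves([
  {"dp":[11,0,0],"rot":[0,0,0],"hand":0},
  {"dp":[22,0,0],"rot":[0,0,0],"hand":0},
  {"dp":[33,0,0],"rot":[0,0,0],"hand":0},
  {"dp":[43.5,0,0],"rot":[0,0,0],"hand":0},
  {"dp":[43.5,0,0],"rot":[0,0,0],"hand":0},
])

```text
time: 7.75
ee_pos: [446.3, 275.0, 51.5]
orientation: [-0.131, 0.991, -0.0, -0.001]
wrist_force: [-1.4, -0.4, 1.1]
gripper_width: 0.004
```

```bash
python3 - <<'E'
from h import *
chk(448,275.5,"e")
E
```

```text
Fmean [-1.33 -0.32  0.6 ]
t 8.0 pos [448.3 275.5  51.6] q [ 0.43  0.27 -0.45  0.85  0.    0.17] F [-1.28  0.49  0.12] w 0.0
dp [ 0.3  0.  -0.4] rot [-0.  -0.   0.1]
```

View pics/e.png

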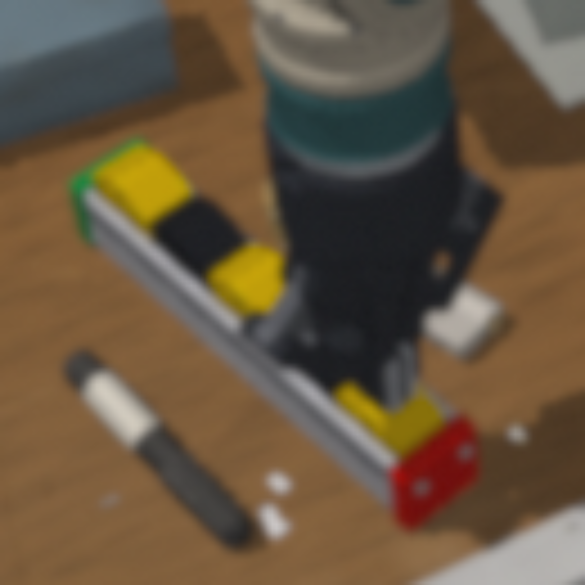

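The tips are at pad 5's middle and the edge's outline is unchanged. The last force reading was low (0.6 N), so I'll check pad 5's depth with the range data and take more force samples.

```bash
python3 - <<'E'
from h import *
u=np.array([-.966,-.258]); W0=np.load("scene0.npz")["W"]
for cam in("scene","top"):
    c=bot.camera(cam); W=pts(c); W0=np.load(cam+"0.npz")["W"]
    hsv=cv2.cvtColor(c["img"],cv2.COLOR_BGR2HSV); m=cv2.inRange(hsv,(18,120,60),(33,255,255))>0
    for k,p in((1,(616.5,320.5)),(3,(532.5,298)),(5,(448,275.5))):
        def prof(V,msk):
            s=(V[...,:2]-p)@u; t=(V[...,:2]-p)@np.array([-u[1],u[0]])
            return [ (int(q.sum()),np.nanmedian(V[...,2][q]).round(1) if q.any() else None) for lo in(-20,-15,-9,9,15) for q in [(s>lo)&(s<lo+6)&(abs(t)<11)&(V[...,2]>35)&(V[...,2]<65)&msk]]
        print(cam,k,"now",prof(W,m),"start",prof(W0,True))
F=[]
for i in range(20): bot.camera("top"); F.append(bot.state()["wrist_force"])
print(np.mean(F,0).round(2),np.std(F,0).round(2)/4.4)
E
```

```text
scene 1 now [(14, np.float64(53.7)), (11, np.float64(56.3)), (20, np.float64(58.6)), (27, np.float64(53.6)), (25, np.float64(51.6))] start [(12, np.float64(54.1)), (10, np.float64(56.8)), (18, np.float64(58.5)), (33, np.float64(53.2)), (22, np.float64(50.9))]
scene 3 now [(13, np.float64(52.9)), (15, np.float64(56.0)), (22, np.float64(58.1)), (10, np.float64(54.9)), (0, None)] start [(17, np.float64(53.8)), (19, np.float64(55.8)), (20, np.float64(58.0)), (31, np.float64(53.5)), (31, np.float64(51.0))]
scene 5 now [(5, np.float64(46.8)), (2, np.float64(50.2)), (2, np.float64(51.3)), (36, np.float64(47.6)), (42, np.float64(43.8))] start [(17, np.float64(53.3)), (21, np.float64(55.9)), (22, np.float64(58.1)), (41, np.float64(54.2)), (60, np.float64(48.8))]
top 1 now [(23, np.float64(51.5)), (23, np.float64(53.5)), (28, np.float64(55.1)), (26, np.float64(51.8)), (29, np.float64(49.4))] start [(24, np.float64(52.1)), (25, np.float64(54.1)), (25, np.float64(56.3)), (29, np.float64(52.4)), (26, np.float64(48.6))]
top 3 now [(27, np.float64(50.3)), (26, np.float64(54.0)), (27, np.float64(56.2)), (26, np.float64(52.3)), (22, np.float64(49.5))] start [(26, np.float64(51.5)), (26, np.float64(52.9)), (26, np.float64(55.2)), (26, np.float64(51.5)), (25, np.float64(49.4))]
top 5 now [(2, np.float64(43.0)), (0, None), (0, None), (0, None), (0, None)] start [(26, np.float64(51.1)), (26, np.float64(52.5)), (28, np.float64(56.2)), (26, np.float64(52.7)), (24, np.float64(49.4))]
[-0.74 -0.25  1.64] [0.11363636 0.125      0.07727273]
```

Pad 5 is about 6.5 mm in by range data, at 1.64 N, and pads 1 and 3 are out. Handing in.

```bash
python3 -c "
from bench import bot
print(bot.hand_in())"
```

```text
the job is handed in; nothing more can be done
None
```

I ran the closed fingertips along the safety edge from green to red, pressing each of the five pads in turn. I then handed the job in with pad 5 held about half-way in; the hand-in gives no verdict.

- **Depth of each pad:** pad 1 went in about 7.5 mm by tip height. The slide over pads 2 to 5 held the tips about 6.5 mm below the pad tops. Mean push readings were 1.2 to 1.8 N, in line with the springs.
- **Pad 5 at the end:** range data put it about 6.5 mm lower than at the start, and a mean of 20 force readings gave 1.64 N. An earlier short mean of 0.6 N disagreed; I put that down to sensor noise.
- **Other pads:** range data showed pads 1 and 3 back out. I didn't measure pads 2 and 4: pad 2 looked out in the last picture, and the gripper hid pad 4.
- **Edge and bystanders:** the edge, marker and lock cylinder hadn't visibly moved in the last close-up. The tape roll was mostly hidden by then but hadn't moved in the earlier pictures. I didn't check the padlock, jar, tin, screwdriver and carton after the press, but the tool stayed clear of them.

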